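# Close the pipe clamp on the chocolate melter's tube

### The arm

A 6-joint arm with a two-finger parallel gripper is mounted at the origin on the work surface. World frame = base frame: x ahead of the robot, y to its left, z up, the work surface at z = 0. Lengths are in m, angles in rad, forces in N, time in s.
With the tool pointing down it reaches from about 0.35 to 0.775 m from the base axis. Payload 5.5 kg.
Tool frame: the origin (TCP) lies between the finger pads; the fingertips stand 11 mm ahead of it and the grasp point (between the pads) lies 8 mm behind it; z points along the fingers, y is the line along which they close (so a half turn about z gives the same grasp; the last joint's range is limited). The gripper opens to 85 mm and grips with 20 to 120 N. Pads are 22 mm wide; open, the fingers measure 114 mm over their backs; the gripper's body (76 mm by 85 mm) begins 54 mm behind the grasp point. The pads swing forward as they close: fully open they stand 13 mm farther back than shut.
Start: joints at [1.133, 0.313, 0.046, 1.304, 0, 1.431], TCP at [0.169, 0.55, 0.242] pointing down, gripper open.
Joint ranges: [-2.76, 2.76], [-0.86, 1.69], [-1.03, 1.26], [-2.2, 2.34], [-1.47, 1.5], [-3.14, 3.14]. Speed limits (rad/s): [2.57, 2.57, 3.14, 3.14, 3.14, 3.14].

### API

Orientations are given as a unit quaternion [w, x, y, z].
In Python, from bench import arm gives the robot as it stands.
- The arm moves only by the tool drive_tool, never from a script. Its argument "motion" is a list of rows, each a list of 4 numbers: the shift along the tool's x, y, z in cm, then the turn about the tool's z in degrees. In form: [[dx, dy, dz, turn], ...]. A call has 1 to 8 rows; each row is the pose to reach, as a shift and turn from the pose commanded when the call began, along the tool's axes at that moment; what a row does not reach only later rows make up. A row lasts 1/8 s, in which the tool goes at most 62.5 mm and 10.7 degrees, less where a joint would pass 70% of its speed; a pose out of reach is approached as far as the arm can. A call with a gripper value outside its range is refused whole. "hand" is the finger opening in cm, from 0 to 8.54, set as the call begins (left out, the last holds). The fingers move at their own pace and stop on an object; "squeeze" is the grip in N (left out, the last holds). Time passes only in rows, so rows that repeat a pose let the fingers close. It gives the time, the measured TCP pose, the force, the opening and the grip force at its end, in the units of the state.
- arm.get_state(): the state, without advancing time (a new reading comes with each control period).
- arm.camera(name): name is "side" or "top"; returns a dict with "frame" (420x560x3 uint8, red, green, blue), "z_map" (420x560 float32, m along the optical axis (not along the pixel's ray), 0 where there is no reading), "fx", "fy", "cx", "cy" (pixels), "D" ([k1, k2, p1, p2, k3] as OpenCV has them; the pictures are not rectified), "extrinsics" (4x4, takes a point from world to camera coordinates). Camera axes: x right, y down, z forward; pixel columns grow to the right and rows downward; lengths in m; the calibration is good to about 2 mm. A picture is of the moment at which its call begins.
- arm.hand_in(): hands the job in; it is judged then, once.
Trained networks look in a picture, given as the dict that the camera call returned (one of the last four; its "shot" number tells which), for a name from the list of things; names that differ only in an ending like _2 or _b are one class to them, and where a whole thing is asked for, a point or a joint stands for the part that bears it (a point fixed in the world has none). Each returns a list of dicts, best first, with "p" (0 to 1); they miss things now and then, are a little off and sometimes report something else, mostly with a low value. They report only what shows in the picture. A call takes as long as a camera call. They do not tell look-alikes from the thing itself.
- arm.look_for(picture, query): "position" ([x, y, z] in m, in the coordinates of the camera as it stood for that picture, good to about 4 mm: the middle of the surface that is visible of it).
- arm.tip_of(picture, query): "position" ([x, y, z] in m, in the coordinates of the camera as it stood for that picture, good to about 4 mm: a listed point, or the origin of a listed thing).
The state is a dict: "t": time; "q": joint angles; "dq": joint speeds; "tau": joint torques, N m; "ee_pos": TCP position; "ee_rot": TCP orientation; "force": force on the tool from outside, world axes, zero at the start; "moment": the same for the moment, N m; "opening": finger opening in m; "finger_force": force on a finger pad.
Only numpy, scipy, OpenCV 4.12 (cv2) and the standard library are available. Lean on these libraries where they do the work, as an engineer would, in place of code of your own. Each camera call takes 0.05 s, during which the arm holds its last target. There are 200 camera calls.

### The job

Two blue pipe clamps stand open on the table. On the one that has the metal tube lying in it, swing the hinged upper half over the tube until it is fully shut, and only then swing the bolt with the red knob upright, fully home into the slot of that half. The tube must stay in the clamp.

Things in the scene. Friction and masses are not known exactly. Their poses are not given: they have to be found in the camera images.
- clamp: The clamp with the tube (its empty twin is not listed): blue, fixed on a steel foot 155 x 100 x 12 mm. Origin on the table under the cradle's middle; z up, y along the tube, x from hinge side to bolt side. Hinge line of the upper half: along y at x -55, z 62 mm. Pivot line of the bolt: along y at x +62, z 30 mm. Cradle block 90 (x) x 40 (y) x 60 mm high.
- strap (a joint): Angle of the hinged upper half, 40 mm wide, 130 mm long: 0 = shut, level, at a stop; 1.57 = standing straight up. Starts 1.1 to 1.45, stays where left (2 N at its end moves it). Flat 8 mm end from 78 to 130 mm off the hinge line, top face 70 mm up when shut; 15 mm slot open at the tip, in to 108 mm. At 28 to 82 mm it arches 31 mm above the hinge line. Push its outer face or pinch its width.
- bolt (a joint): Angle of the swing bolt: 0 = upright, home in the slot, at a stop; grows as it leans out to the clamp's +x. Starts 0.7 to 1.0, stays where left (1 N at the knob moves it). Shaft 8 mm thick; at its end a red ball knob 26 mm across, centre 75 mm from the pivot line (105 mm above the table when upright), to pinch along the clamp's y or push. Upright too early, it is in the strap's way.
- tube_mid (a point): Middle of the loose metal tube, on its axis: 42 mm thick, 150 mm long, with 54 mm collars at its ends, about 0.25 kg. It lies along the clamp's y in the cradle, its axis 62 mm above the table; it starts up to 15 mm off centre along y.
Things that resemble listed ones, but are neither listed nor needed, are in the scene too. What is shaped like the clamp but brown is not meant. Of the things shaped like the part that bears tube_mid, the aluminium one is meant.

How it is judged:
By the outcome, as a careful person would: the job done as asked, in the order asked, and still so for the second after the job is handed in, with the robot touching nothing.
It also fails if it takes over 38 s, if anything falls off the work surface, if the arm or the gripper's body presses on something with over 40 N, if the wrist force passes 120 N, or if a joint passes its speed limit or range.

## Working session

There is one attempt and no reset: what is moved stays moved. The work goes in short steps, Python scripts to look and compute and a tool call to move; the robot and the scene stay as the last step left them, time stands still between calls to the robot, and variables do not carry over. Pictures are saved under pics/ and viewed, at most 10 in all, crops included, and the job is handed in when it is done.

Besides the shell and the picture viewer there is one more tool, called after "Request:" as name(argument=value, ...) on one line, values as JSON. drive_tool: Moves the arm, as the interface text tells. Its arguments: {"type":"object","properties":{"motion":{"type":"array"},"hand":{"type":"number"},"squeeze":{"type":"number"}},"required":["motion"]}

```bash
mkdir -p pics; cat > h.py <<'E'
import numpy as np, cv2
from bench import arm
def w(p,P):
    E=np.array(P["extrinsics"]); return (np.linalg.inv(E)@np.r_[p,1])[:3]
def px(P,u,v,r=1):
    K=np.array([[P["fx"],0,P["cx"]],[0,P["fy"],P["cy"]],[0,0,1.]])
    z=P["z_map"][v-r:v+r+1,u-r:u+r+1]; z=np.median(z[z>0])
    a=cv2.undistortPoints(np.array([[[u,v]]],float),K,np.array(P["D"],float))[0,0]
    return w(np.r_[a*z,z],P)
def cloud(P):
    K=np.array([[P["fx"],0,P["cx"]],[0,P["fy"],P["cy"]],[0,0,1.]])
    h,wd=P["z_map"].shape; u,v=np.meshgrid(np.arange(wd),np.arange(h))
    a=cv2.undistortPoints(np.stack([u,v],-1).reshape(-1,1,2).astype(float),K,np.array(P["D"],float))[:,0]
    z=P["z_map"].reshape(-1,1); c=np.hstack([a*z,z,np.ones_like(z)])
    return (c@np.linalg.inv(np.array(P["extrinsics"])).T)[:,:3].reshape(h,wd,3)
def save(P,n): cv2.imwrite("pics/"+n,P["frame"][:,:,::-1])
E
python3 - <<'E'
from h import *
np.set_printoptions(precision=3,suppress=True)
for c in("top","side"):
    P=arm.camera(c); save(P,c+"1.png")
    print(c,w([0,0,0],P))
    for q in("clamp","tube_mid","bolt","strap"):
        for f in("look_for","tip_of"):
            try:
                for d in getattr(arm,f)(P,q)[:4]: print(q,f,round(d["p"],2),w(d["position"],P))
            except Exception as e: print(q,f,e)
s=arm.get_state();print(s["ee_pos"],s["ee_rot"],s["t"])
E
```

```text
top [ 0.452 -0.016  0.864]
clamp look_for 0.83 [ 0.633 -0.028  0.013]
clamp look_for 0.71 [0.51  0.167 0.043]
clamp tip_of 0.82 [ 0.633 -0.03  -0.004]
clamp tip_of 0.72 [0.487 0.176 0.002]
tube_mid look_for 0.72 [0.49  0.181 0.079]
tube_mid look_for 0.59 [ 0.432 -0.012  0.042]
tube_mid tip_of 0.93 [ 0.433 -0.011  0.025]
tube_mid tip_of 0.73 [0.488 0.187 0.061]
bolt look_for 0.96 [0.586 0.192 0.088]
bolt look_for 0.83 [ 0.687 -0.007  0.112]
bolt tip_of it knows: clamp, tube_mid
strap look_for 0.97 [0.45  0.159 0.142]
strap look_for 0.75 [ 0.635 -0.027  0.069]
strap tip_of it knows: clamp, tube_mid
side [ 0.368 -0.559  0.464]
clamp look_for 0.56 [0.464 0.156 0.041]
clamp tip_of 0.95 [ 0.635 -0.031 -0.001]
clamp tip_of 0.84 [0.49  0.178 0.   ]
tube_mid look_for 0.76 [ 0.422 -0.024  0.038]
tube_mid tip_of 0.85 [0.489 0.187 0.059]
tube_mid tip_of 0.76 [ 0.428 -0.018  0.025]
bolt look_for 0.75 [0.59  0.192 0.08 ]
bolt look_for 0.57 [ 0.686 -0.012  0.108]
bolt tip_of it knows: clamp, tube_mid
strap look_for 0.82 [ 0.618 -0.038  0.075]
strap look_for 0.68 [0.439 0.157 0.136]
strap tip_of it knows: clamp, tube_mid
[0.169 0.55  0.242] [0.    0.148 0.989 0.   ] 0.7
```

View pics/top1.png

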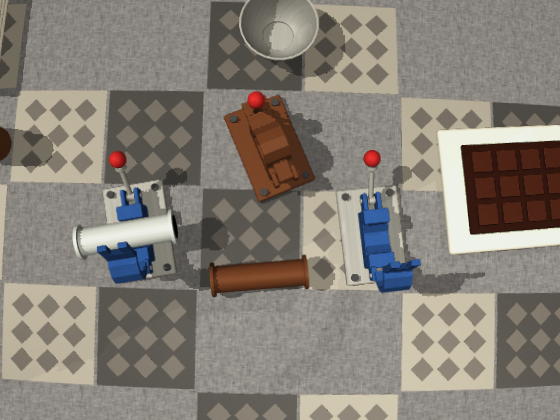

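View pics/side1.png

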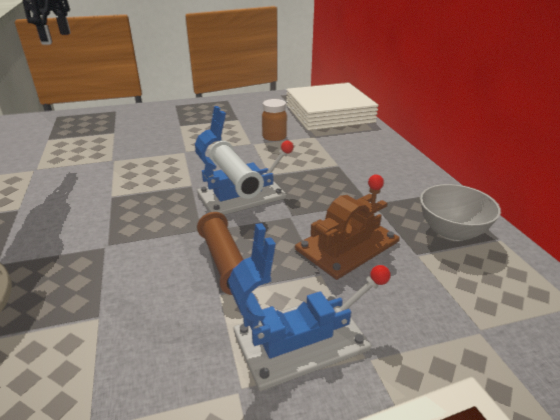

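The tubed clamp is the left one in the top view: tube near px (125,233), knob at (118,159), and strap raised at about (125,265). The bolt leans toward world +x. The empty twin is on the right and the brown decoy is in the middle.

```bash
cat > m.py <<'E'
from h import *
np.set_printoptions(precision=4,suppress=True)
def meas(c):
    P=arm.camera(c); C=cloud(P); f=P["frame"].astype(int); r,g,b=f[...,0],f[...,1],f[...,2]
    ok=(P["z_map"]>0)&(np.hypot(C[...,0]-.5,C[...,1]-.18)<.15)
    k=ok&(r>140)&(g<70)&(b<70)&(C[...,2]>.04)&(C[...,0]>.5)
    cam=w([0,0,0],P); K=C[k]
    if len(K):
        m=np.median(K,0); d=m-cam; print(c,"knob",len(K),m+d/np.linalg.norm(d)*.004)
    t=ok&(abs(r-b)<40)&(C[...,2]>.066)&(r>90); T=C[t]
    if len(T)>20:
        T=T[T[:,2]<.1]; m=T.mean(0);v=np.linalg.svd(T-m,full_matrices=False)[2][0];v*=np.sign(v[1]);s=(T-m)@v
        print(" tube",m,v,s.min(),s.max(), "mid",m+v*(s.min()+s.max())/2)
    u=ok&(b>r+40)&(b>g+30); U=C[u]; H=U[U[:,2]>.11]
    if len(H): print(" strap hi",len(H),H.mean(0),H.min(0),H.max(0), "tip",H[H[:,2]>H[:,2].max()-.015].mean(0))
    return P,C
if __name__=="__main__":
    for c in("top","side"): meas(c)
    a=np.array
    P=arm.camera("top")
E
python3 m.py
```

```text
top knob 151 [0.5979 0.2006 0.0914]
 tube [0.49   0.1854 0.0778] [-0.1929  0.9812  0.0008] -0.07404741599971097 0.07736261898779911 mid [0.4897 0.187  0.0778]
 strap hi 863 [0.442  0.1683 0.1464] [0.4182 0.1449 0.1194] [0.4726 0.1927 0.1897] tip [0.4662 0.1728 0.186 ]
side knob 84 [0.5972 0.1937 0.0893]
 tube [0.489  0.1807 0.077 ] [-0.2148  0.9767 -0.0038] -0.07273456388989948 0.08161974769477556 mid [0.4881 0.1851 0.0769]
 strap hi 610 [0.4465 0.1644 0.1486] [0.4182 0.142  0.1101] [0.4722 0.1912 0.1871] tip [0.4648 0.169  0.18  ]
```

Request:
drive_tool(motion=[[-4, -3.5, 0, -4], [-8.5, -7.5, 0, -8], [-13, -11.5, 0, -12], [-17.5, -15.5, 1, -16], [-22, -19.5, 2, -20], [-26.5, -23.5, 3, -24], [-30.5, -27.5, 4, -28.5], [-34, -30.4, 5, -28.5]], hand=0, squeeze=30)

```text
t: 1.85
ee_pos: [0.4054, 0.1574, 0.1923]
ee_rot: [0.001, -0.099, 0.995, 0.0]
force: [-0.3, 0.8, 0.4]
opening: -0.0001
finger_force: 0.0
```

Request:
drive_tool(motion=[[0, 0, 0.5, 0], [0, 0, 1, 0]])

```text
t: 2.1
ee_pos: [0.4044, 0.1594, 0.1821]
ee_rot: [-0.0, -0.099, 0.995, 0.0]
force: [0.2, -0.5, -0.6]
opening: -0.0002
finger_force: 0.0
```

```bash
python3 - <<'E'
from m import *
P,C=meas("side"); save(P,"s2.png")
s=arm.get_state();print(s["ee_pos"],s["ee_rot"],s["t"],s["opening"],s["force"])
O=np.array([.488,.1766]);X=np.array([.98,.2]);d=s["ee_pos"][:2]-O;print(d@X,d@[-.2,.98])
E
```

```text
side knob 85 [0.5973 0.1936 0.0891]
 tube [0.4891 0.1803 0.077 ] [-0.2164  0.9763 -0.0027] -0.07200661209885165 0.08154874408088693 mid [0.488  0.1849 0.077 ]
 strap hi 621 [0.4464 0.1643 0.1482] [0.4181 0.1435 0.1101] [0.4719 0.1896 0.1869] tip [0.4648 0.1688 0.1801]
[0.4037 0.1598 0.1815] [-0.0006 -0.1     0.995   0.0001] 2.15 -0.00029860779571329196 [-0.3847  0.5143 -0.1635]
-0.08593269533363167 0.00040140772100559
```

View pics/s2.png

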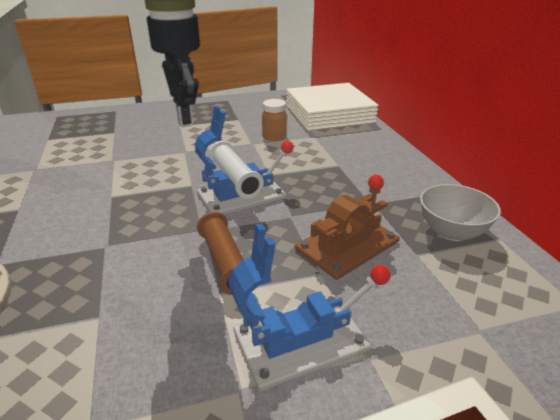

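Fingers (187,122) are behind the raised strap (218,122), as intended. Next I push it over along its arc.

Request:
drive_tool(motion=[[-2.5, 0, 0, 0], [-4.2, 0, 0, 0], [-5.0, 0, 0.2, 0], [-5.8, 0, 0.4, 0], [-6.6, 0, 0.7, 0], [-7.4, 0, 1.05, 0], [-8.1, 0, 1.5, 0], [-8.8, 0, 2.0, 0]])

```text
t: 3.15
ee_pos: [0.4912, 0.178, 0.1625]
ee_rot: [0.0, -0.1, 0.995, 0.001]
force: [-0.5, 5.6, 3.1]
opening: 0.0001
finger_force: 4.1
```

```bash
python3 - <<'E'
from m import *
P,C=meas("side"); cv2.imwrite("pics/s3.png",cv2.resize(P["frame"][20:260,100:380,::-1],None,fx=2.5,fy=2.5))
s=arm.get_state()
O=np.array([.488,.1766]);X=np.array([.98,.2]);d=s["ee_pos"][:2]-O;print(d@X,d@[-.2,.98],s["ee_pos"][2],s["force"])
E
```

```text
side knob 84 [0.5974 0.1939 0.0887]
 tube [0.4928 0.1688 0.0769] [-0.1494  0.9887 -0.0103] -0.05994192985474274 0.09082747265056215 mid [0.4905 0.184  0.0767]
 strap hi 541 [0.4719 0.1681 0.1338] [0.4377 0.1476 0.1101] [0.514  0.1949 0.1668] tip [0.5071 0.1668 0.1591]
0.004147079381003944 0.0007009254288920751 0.16190085362493986 [1.0924 5.8307 2.0046]
```

View pics/s3.png

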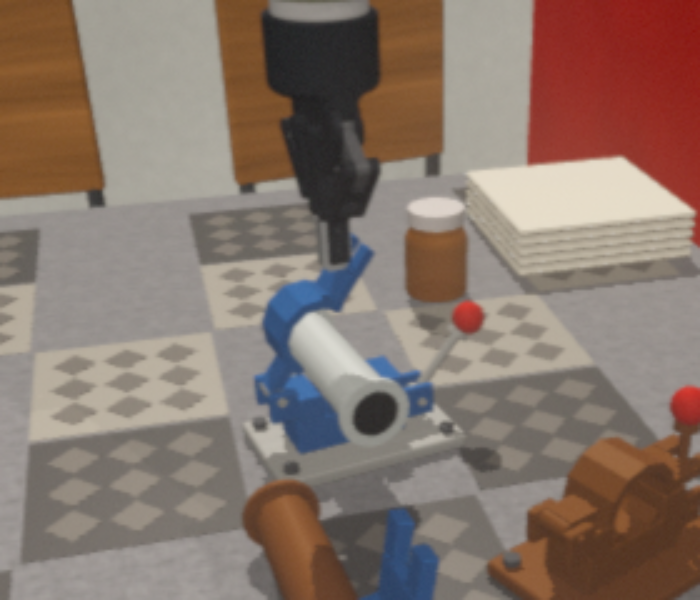

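Request:
drive_tool(motion=[[1.0, 0, -1.0, 0], [2.0, 0, -2.0, 0]])

```text
t: 3.45
ee_pos: [0.4704, 0.1728, 0.1817]
ee_rot: [-0.001, -0.1, 0.995, -0.0]
force: [0.7, -0.5, 0.7]
opening: -0.0003
finger_force: 0.0
```

Request:
drive_tool(motion=[[0, 0, 0, 0], [0, 0, 0, 0], [0, 0, 0, 0], [0, 0, 0, 0]], hand=2.0)

```text
t: 3.95
ee_pos: [0.4713, 0.1727, 0.182]
ee_rot: [-0.0, -0.1, 0.995, -0.0]
force: [0.2, 0.3, -0.2]
opening: 0.0201
finger_force: 0.0
```

```bash
python3 - <<'E'
from m import *
P,C=meas("side"); cv2.imwrite("pics/s4.png",cv2.resize(P["frame"][20:220,130:330,::-1],None,fx=3,fy=3))
s=arm.get_state()
O=np.array([.488,.1766]);X=np.array([.98,.2]);d=s["ee_pos"][:2]-O;print(d@X,d@[-.2,.98],s["ee_pos"][2],s["force"],s["opening"])
E
```

```text
side knob 84 [0.5971 0.194  0.0887]
 tube [0.4908 0.1757 0.0768] [-0.1857  0.9826 -0.007 ] -0.06711912031460822 0.08418744860911886 mid [0.4892 0.1841 0.0768]
 strap hi 574 [0.4613 0.1656 0.1395] [0.43   0.1441 0.1101] [0.4985 0.1913 0.1772] tip [0.492  0.1641 0.1702]
-0.017142244575641365 -0.00045327031841050345 0.18204760555028707 [-0.8667  0.2848  0.0013] 0.020209879860162143
```

View pics/s4.png

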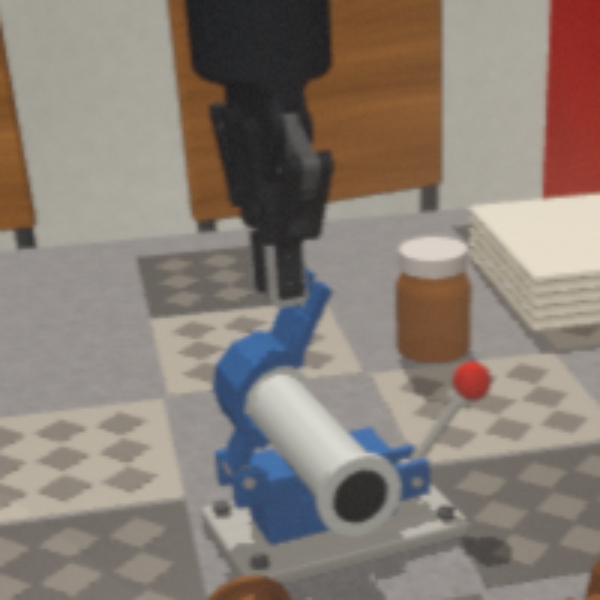

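Fingers were in the slot when closed and dragged the strap back a little. Opened to 2 cm they now straddle the slot, above and behind the strap tip at about (315,290).

Request:
drive_tool(motion=[[-0.5, 0, 1.05, 0], [-1.2, 0, 1.5, 0], [-1.9, 0, 2.0, 0], [-2.5, 0, 2.55, 0], [-3.15, 0, 3.1, 0], [-3.7, 0, 3.75, 0], [-4.2, 0, 4.4, 0], [-4.7, 0, 5.1, 0]])

```text
t: 5.0
ee_pos: [0.5178, 0.1823, 0.131]
ee_rot: [0.0, -0.1, 0.995, 0.0]
force: [1.3, -0.9, 1.7]
opening: 0.0201
finger_force: 0.6
```

```bash
python3 - <<'E'
from m import *
P,C=meas("side"); cv2.imwrite("pics/s5.png",cv2.resize(P["frame"][20:220,130:330,::-1],None,fx=3,fy=3))
s=arm.get_state()
O=np.array([.488,.1766]);X=np.array([.98,.2]);d=s["ee_pos"][:2]-O;print(d@X,d@[-.2,.98],s["ee_pos"][2],s["force"],s["opening"])
E
```

```text
side knob 86 [0.5975 0.1941 0.0893]
 tube [0.495  0.1587 0.0773] [-0.176   0.9844 -0.0028] -0.0496074867808635 0.10351222217025419 mid [0.4903 0.1853 0.0772]
 strap hi 342 [0.4971 0.1727 0.116 ] [0.4629 0.1517 0.11  ] [0.5479 0.2037 0.1417] tip [0.5434 0.1813 0.1291]
0.03041106324726452 -0.0004242990708353601 0.12997743001861625 [ 1.4178 -0.0706  0.2496] 0.019720242270423544
```

View pics/s5.png

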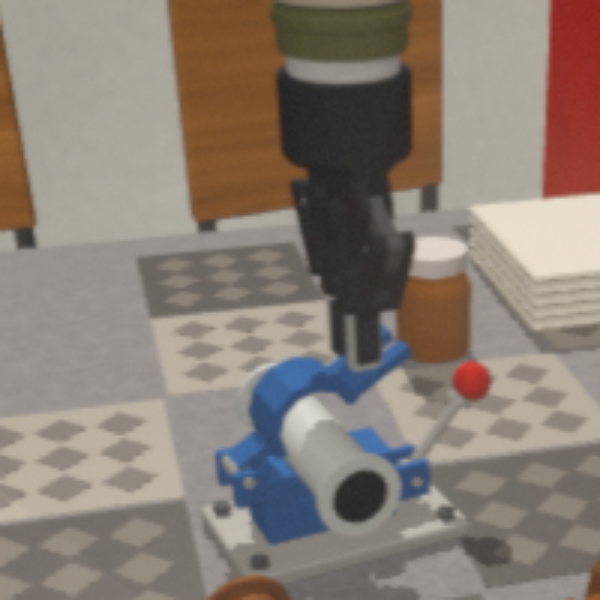

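The strap is about 0.5 rad from shut, with the fingers on its flat end at (365,365). I continue down.

Request:
drive_tool(motion=[[-0.45, 0, 0.9, 0], [-0.85, 0, 1.75, 0], [-1.2, 0, 2.8, 0], [-1.45, 0, 3.7, 0], [-1.6, 0, 4.4, 0], [-1.6, 0, 5.0, 0], [-1.6, 0, 5.2, 0], [-1.6, 0, 5.2, 0]])

```text
t: 6.05
ee_pos: [0.533, 0.1854, 0.0809]
ee_rot: [0.001, -0.1, 0.995, 0.0]
force: [-2.6, -2.0, 12.2]
opening: 0.0199
finger_force: 5.9
```

Request:
drive_tool(motion=[[0, 0, 0.15, 0], [0, 0, 0.3, 0]])

```text
t: 6.3
ee_pos: [0.5331, 0.1854, 0.0804]
ee_rot: [0.001, -0.1, 0.995, 0.0]
force: [-10.6, -2.9, 35.2]
opening: 0.0202
finger_force: 17.9
```

Request:
drive_tool(motion=[[0, 0, -3, 0], [0, 0, -6, 0]])

```text
t: 6.55
ee_pos: [0.5324, 0.1853, 0.1368]
ee_rot: [-0.0, -0.1, 0.995, 0.0]
force: [0.3, -0.6, -0.8]
opening: 0.0203
finger_force: 0.0
```

```bash
python3 - <<'E'
from m import *
P,C=meas("side"); cv2.imwrite("pics/s6.png",cv2.resize(P["frame"][20:220,130:330,::-1],None,fx=3,fy=3))
f=P["frame"].astype(int)
O=np.array([.488,.1766]);X=np.array([.98,.2]);Y=np.array([-.2,.98])
a=(C[...,:2]-O)@X;b=(C[...,:2]-O)@Y
u=(f[...,2]>f[...,0]+40)&(C[...,2]>.06)&(a>.03)&(a<.08)&(abs(b)<.025)
for lo in(.03,.04,.05,.06,.07):
    z=C[...,2][u&(a>=lo)&(a<lo+.01)];print(lo,len(z),np.percentile(z,[50,80]) if len(z) else 0)
s=arm.get_state()
d=s["ee_pos"][:2]-O;print(d@X,d@Y,s["ee_pos"][2],s["force"],s["t"])
E
```

```text
side knob 86 [0.5974 0.1943 0.0889]
 tube [0.492  0.1769 0.0769] [-0.2072  0.9783  0.0001] -0.06814830594131342 0.08601680435362465 mid [0.4901 0.1856 0.0769]
0.03 39 [0.0676 0.0687]
0.04 61 [0.0677 0.0683]
0.05 59 [0.0676 0.068 ]
0.06 52 [0.067  0.0682]
0.07 29 [0.0672 0.0683]
0.04756590382574007 -0.0003310865252988666 0.14120617809285557 [0.469  0.6057 3.1413] 6.6
```

View pics/s6.png

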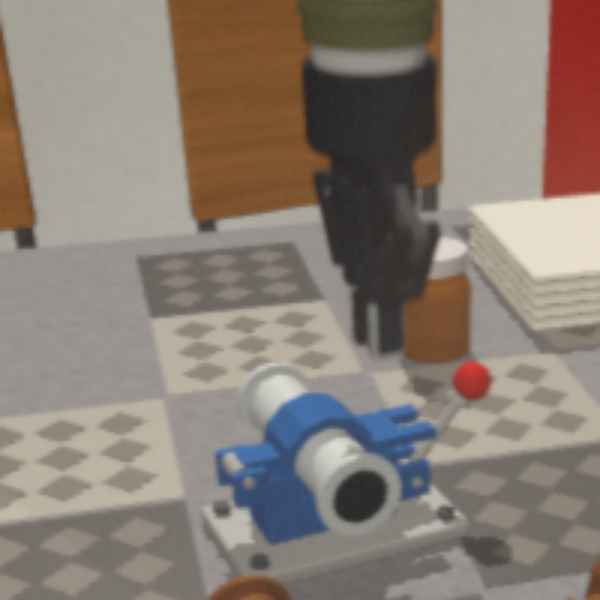

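The strap is level and shut (flat face reads about 68 mm, end at (410,425)), and the tube is in place. Next I go out beyond the knob (472,380) and push it in with the fingers straddling the ball.

Request:
drive_tool(motion=[[-1.5, 0, -1, 0], [-4.5, 0, -1, 0], [-8, 0, -1, 0], [-11.3, 0, -1, 0], [-11.3, 0, 0, 0], [-11.3, 0, 2.5, 0], [-11.3, 0, 5.0, 0], [-11.3, 0, 5.0, 0]])

```text
t: 7.6
ee_pos: [0.6405, 0.2072, 0.0833]
ee_rot: [-0.003, -0.1, 0.995, -0.0]
force: [0.3, 0.4, -0.0]
opening: 0.0196
finger_force: 0.0
```

```bash
python3 - <<'E'
from m import *
P,C=meas("side"); cv2.imwrite("pics/s7.png",cv2.resize(P["frame"][20:220,150:350,::-1],None,fx=3,fy=3))
O=np.array([.488,.1766]);X=np.array([.98,.2]);Y=np.array([-.2,.98])
s=arm.get_state()
d=s["ee_pos"][:2]-O;print(d@X,d@Y,s["ee_pos"][2],s["force"],s["t"])
E
```

```text
side knob 89 [0.5974 0.1943 0.0887]
 tube [0.5037 0.1785 0.0775] [-0.4236  0.9058 -0.0081] -0.06674963868803248 0.09031554797483607 mid [0.4987 0.1892 0.0774]
0.15693451144933232 -0.0005115400035511458 0.08508551685481668 [ 0.1041 -0.3096  0.6935] 7.65
```

View pics/s7.png

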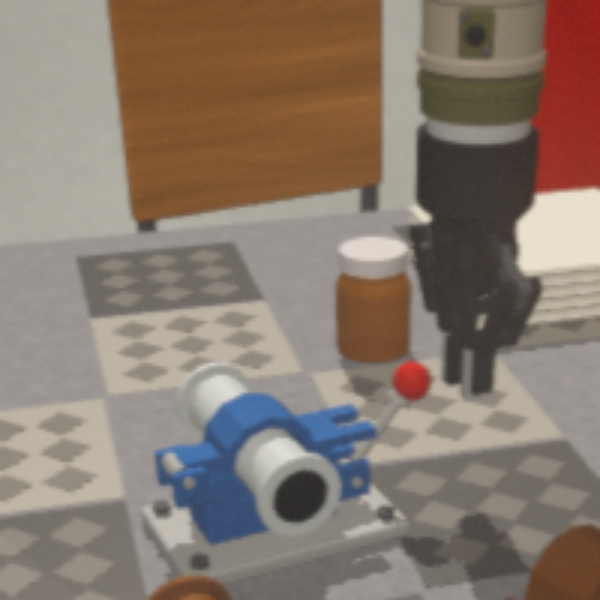

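The fingers (470,385) are just outside the knob (411,380), so I push inward.

Request:
drive_tool(motion=[[-1.2, 0, -0.4, 0], [-2.4, 0, -0.4, 0], [-3.4, 0, -0.5, 0], [-4.4, 0, -0.6, 0], [-5.3, 0, -0.8, 0], [-6.1, 0, -1.0, 0], [-6.8, 0, -1.0, 0], [-7.3, 0, -1.0, 0]])

```text
t: 8.65
ee_pos: [0.7156, 0.2223, 0.0961]
ee_rot: [-0.0, -0.1, 0.995, 0.0]
force: [0.5, 0.6, -1.0]
opening: 0.02
finger_force: 0.0
```

Request:
drive_tool(motion=[[-0.2, 0, 0, 0], [-0.4, 0, 0, 0], [-0.4, 0, 0, 0]])

```text
t: 9.02
ee_pos: [0.7191, 0.223, 0.0963]
ee_rot: [-0.0, -0.1, 0.995, 0.0]
force: [0.7, -0.6, -0.6]
opening: 0.02
finger_force: 0.0
```

```bash
python3 - <<'E'
from m import *
meas("side")
O=np.array([.488,.1766]);X=np.array([.98,.2]);Y=np.array([-.2,.98])
s=arm.get_state()
d=s["ee_pos"][:2]-O;print(d@X,d@Y,s["ee_pos"][2],s["force"],s["t"])
E
```

```text
side knob 88 [0.5969 0.1942 0.0883]
 tube [0.492  0.1768 0.0769] [-0.2049  0.9788 -0.0001] -0.06787792174403955 0.08747006026844721 mid [0.49   0.1864 0.0769]
0.23571403337063115 -0.0007298480991148593 0.09630008032508551 [ 0.0213  0.9619 -0.8108] 9.075
```

I had the sign wrong and the tool moved outward, though it touched nothing. Reversing.

Request:
drive_tool(motion=[[4, 0, 0.4, 0], [8, 0, 0.6, 0], [10, 0, 0.6, 0], [11.2, 0, 0.5, 0], [12.3, 0, 0.4, 0], [13.3, 0, 0.2, 0], [14.2, 0, 0, 0], [14.9, 0, 0, 0]])

```text
t: 10.07
ee_pos: [0.5733, 0.1937, 0.097]
ee_rot: [0.001, -0.1, 0.995, 0.0]
force: [1.4, 2.1, 1.3]
opening: 0.0198
finger_force: 1.1
```

Request:
drive_tool(motion=[[0.3, 0, 0, 0], [0.6, 0, 0, 0], [0.6, 0, 0, 0]])

```text
t: 10.45
ee_pos: [0.5705, 0.1928, 0.0968]
ee_rot: [0.003, -0.099, 0.995, 0.0]
force: [7.9, 4.6, -0.8]
opening: 0.0199
finger_force: 4.3
```

```bash
python3 - <<'E'
from m import *
P,C=meas("side");cv2.imwrite("pics/s8.png",cv2.resize(P["frame"][20:220,150:350,::-1],None,fx=3,fy=3))
O=np.array([.488,.1766]);X=np.array([.98,.2]);Y=np.array([-.2,.98])
s=arm.get_state()
d=s["ee_pos"][:2]-O;print(d@X,d@Y,s["ee_pos"][2],s["force"],s["t"])
E
```

```text
side knob 94 [0.549  0.1849 0.1076]
 tube [0.4959 0.1768 0.078 ] [-0.2403  0.9707 -0.0076] -0.06738577726584291 0.08796534909476238 mid [0.4934 0.1868 0.0779]
0.08412912340656399 -0.0006494205524515313 0.09681280200546254 [ 8.2679  4.2961 -1.3731] 10.5
```

View pics/s8.png

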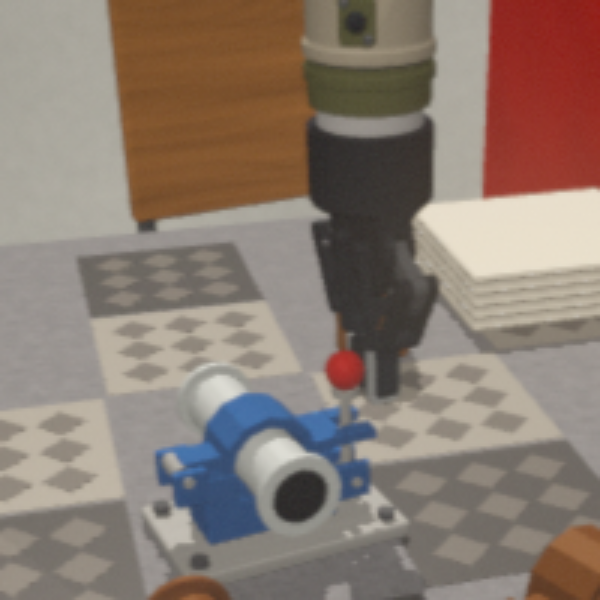

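The knob (345,370) is upright with its shaft in the slot. I press once more to confirm the stop, then retreat.

Request:
drive_tool(motion=[[0.2, 0, 0, 0], [0.35, 0, 0, 0], [0.35, 0, 0, 0]])

```text
t: 10.88
ee_pos: [0.5694, 0.193, 0.0974]
ee_rot: [0.005, -0.099, 0.995, 0.001]
force: [12.4, 7.0, -4.8]
opening: 0.0198
finger_force: 6.6
```

Request:
drive_tool(motion=[[-0.8, 0, 0, 0], [-2.5, 0, 0, 0], [-5, 0, 0, 0], [-6, 0, -4, 0], [-6, 0, -8, 0], [-6, 0, -8, 0]])

```text
t: 11.62
ee_pos: [0.6241, 0.203, 0.179]
ee_rot: [0.002, -0.099, 0.995, -0.0]
force: [0.3, -0.6, -1.3]
opening: 0.0201
finger_force: 0.0
```

```bash
python3 - <<'E'
from m import *
P,C=meas("side");cv2.imwrite("pics/s9.png",cv2.resize(P["frame"][20:220,150:350,::-1],None,fx=3,fy=3))
meas("top")
s=arm.get_state();print(s["ee_pos"],s["force"],s["t"])
E
```

```text
side knob 97 [0.5498 0.1851 0.108 ]
 tube [0.4915 0.1766 0.0776] [-0.2056  0.9786 -0.0012] -0.0683185351595146 0.0855104467122572 mid [0.4898 0.185  0.0776]
top knob 177 [0.5498 0.1908 0.1095]
 tube [0.4857 0.1887 0.0775] [-0.1894  0.9819 -0.0023] -0.07812972454039681 0.073158717172704 mid [0.4861 0.1862 0.0775]
[0.6221 0.2028 0.1754] [ 0.346   0.4257 -0.6318] 11.725
```

View pics/s9.png

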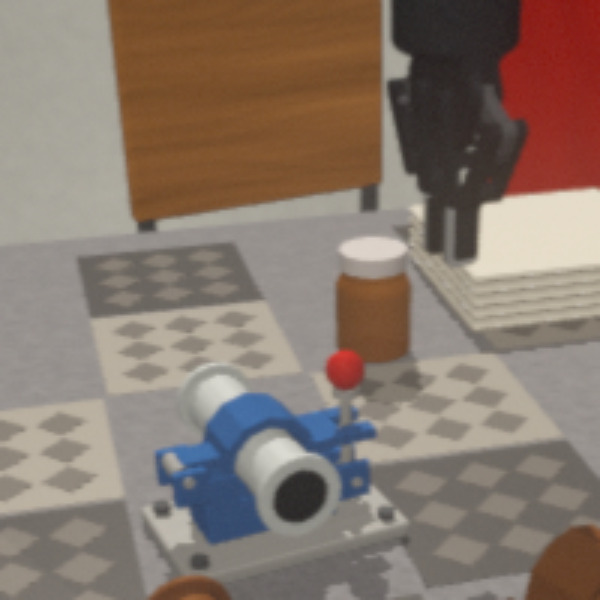

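The strap is shut, the bolt is upright in the slot with the knob at (345,370), the tube is in the clamp, and the robot is clear.

```bash
python3 -c "from bench import arm; print(arm.hand_in())"
```

```text
the job is handed in; nothing more can be done
None
```

The job is done and handed in at about 11.7 s of the 38 s allowed: the strap is fully shut over the tube, the bolt was then swung upright and home in the slot, and the tube is still in the clamp.

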